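# Fit a bit in the desk screwdriver and tighten its chuck

### The job

Take the screwdriver bit with the yellow ring out of the grey rack and put it, foot first, fully home into the open chuck of the cordless screwdriver that leans in its charging cradle. Then turn the black ribbed sleeve of the chuck clockwise (as you look into its mouth) until the three jaws grip the bit tight and straight, and let go. Leave the other two bits standing in the rack.

Things in the scene. Friction and masses are not known exactly. Their poses are not given: they have to be found in the camera images.
- bit_yellow_mid (a point): Half-way point (40 mm above the foot) of the bit to fit, the one with the yellow ring: a round steel bar 12 mm in diameter and 80 mm long, 60 g, standing on its flat foot, its upper 10 mm tapering to a small cross tip; the broad ring of colour goes round it from 36 to 66 mm above the foot. +z runs along the bit from foot to tip.
- bit_yellow_foot (a point): Centre of the flat foot of the bit with the yellow ring, 40 mm below its half-way point; +z towards the tip.
- bit_yellow: The bit with the yellow ring; origin at the centre of its foot. At the start it stands in one of the rack's three holes (which one varies).
- bit_blue_mid (a point): Half-way point (40 mm above the foot) of the bit with the blue ring: a round steel bar 12 mm in diameter and 80 mm long, 60 g, standing on its flat foot, its upper 10 mm tapering to a small cross tip; the broad ring of colour goes round it from 36 to 66 mm above the foot. +z runs along the bit from foot to tip. It stays in the rack.
- bit_red_mid (a point): Half-way point (40 mm above the foot) of the bit with the red ring: a round steel bar 12 mm in diameter and 80 mm long, 60 g, standing on its flat foot, its upper 10 mm tapering to a small cross tip; the broad ring of colour goes round it from 36 to 66 mm above the foot. +z runs along the bit from foot to tip. It stays in the rack.
- rack: Grey plastic block fixed to the desk, 55 (x) by 150 (y) by 40 mm high; origin at the centre of its underside. Three holes, 14 mm wide and 30 mm deep, at y = -45, 0 and +45 mm on its own y axis. An upright bit stands in each, 50 mm of it free above the block.
- driver: Orange cordless stick screwdriver, 43 mm thick, leaning 35 degrees from vertical in its black charging cradle (165 by 100 mm), its chuck at the upper end towards the robot; all fixed to the desk. Origin under the cradle, roughly below the chuck.
- chuck_seat (a point): Centre of the floor inside the chuck, where the bit's foot must rest. +z is the chuck's axis, pointing out of its mouth: up and towards the robot, 35 degrees from vertical. The mouth is 44 mm along +z and 25 mm wide. A bit let go in the open chuck stays in, leaning a little; the closing jaws centre it. Fully home it stands 36 mm out of the mouth.
- sleeve_grip (a point): Point on the chuck's axis 28 mm along +z from chuck_seat, where to grip the black ribbed sleeve: 48 mm outside diameter, from 37 mm below to 11 mm above this point. The screwdriver below it is 43 mm or less. A fitted bit's tip is 52 mm above this point: a gripper coming along the axis needs that room between its fingers. Axes as chuck_seat; does not turn with the sleeve.
- sleeve (a joint): Angle of the chuck sleeve, rad: 0 fully open, grows when turned clockwise looking into the mouth; stop at 1.9. Starts at 0 to 0.35. The jaws meet the 12 mm bit at about 1.2; turning the hand about 0.25 further squeezes it tight (it springs back a little when let go). Takes 0.3 N m to turn, up to 0.6 N m when squeezing; stays where it is left.
- jaw0: First of three steel jaws, at the lower side (-x of chuck_seat) round the chuck's axis, each 3 to 42 mm along the axis above chuck_seat. All three move in together, 3.75 mm per rad of the sleeve, from 10.5 mm off the axis at sleeve 0.
- jaw1: The second jaw, 120 degrees round.
- jaw2: The third jaw, 240 degrees round.
Things that resemble listed ones, but are neither listed nor needed, are in the scene too. What is shaped like the driver but white is not meant.

How it is judged (in metres and radians):
On the way, in this order (a step that is already met when the one before it is completed fails the run):
1. the yellow-ringed bit stands foot first, fully home, in the chuck while its jaws are still open (z of bit_yellow_foot in the frame of chuck_seat below 0.006 m and horizontal distance between bit_yellow_foot and chuck_seat below 0.012 m and z of bit_yellow_mid in the frame of chuck_seat above 0.034 m and value of joint sleeve below 1 rad), for 0.2 s.
2. the sleeve is turned until all three jaws press on the bit (contact force between each of jaw0, jaw1, jaw2 and bit_yellow above 3 N), for 0.2 s.
At the end, for the whole second after the job is handed in: Each of the three jaws presses on the yellow-ringed bit with more than 3 N; its foot is within 5 mm of the centre of the chuck's floor, tip outwards, within 4 degrees of the chuck's axis, at rest; the other two bits are within 12 mm of where they stood (all of step 2 and distance between bit_yellow_foot and chuck_seat below 0.005 m and angle between the z axis of bit_yellow_mid and the z axis of chuck_seat, either way round below 0.07 rad and z of bit_yellow_mid in the frame of chuck_seat above 0.034 m and distance of each of bit_blue_mid, bit_red_mid from where it was at the start of the episode below 0.012 m and linear speed of bit_yellow below 0.02 m/s); the robot touches nothing.
It also fails if it takes over 51 s, if anything falls off the work surface, if the arm or the gripper's body presses on something with over 40 N, if the wrist force passes 120 N, or if a joint passes its speed limit or range.

### The arm

A 6-joint arm with a two-finger parallel gripper is mounted at the origin on a cart in front of the work surface, level with it; the furniture and walls round the work are solid. World frame = base frame: x ahead of the robot, y to its left, z up, the work surface at z = 0. Lengths are in mm, angles in rad, forces in N, time in s.
With the tool pointing down it reaches from about 350 to 775 mm from the base axis. Payload 7.3 kg.
Tool frame: the origin (TCP) lies on the centre line of the jaws, within the pads' length; the fingertips stand 11 mm ahead of it and the grasp point (between the pads) lies 8 mm behind it; z points along the fingers, y is the line along which they close (so a half turn about z gives the same grasp; the last joint's range is limited). The gripper opens to 92 mm and grips with 3 to 60 N. Pads are 19 mm wide; open, the fingers measure 130 mm over their backs; the gripper's body (75 mm by 190 mm) begins 47 mm behind the grasp point.
Start: joints at [-1.446, 0.342, 1.524, -0, 1.275, -0.146], TCP at [140.461, -505.88, 237.741] pointing down, gripper open.
Joint ranges: [-2.53, 2.53], [-0.77, 2.02], [0.04, 2.7], [-1, 4.14], [0.28, 2.66], [-3.11, 3.11]. Speed limits (rad/s): [2.57, 2.57, 3.14, 3.14, 3.14, 3.14].

### API

Orientations are given as [roll, pitch, yaw] about the fixed x, y, z axes, in that order (R = Rz(yaw) Ry(pitch) Rx(roll)).
In Python, from plant import bot gives the robot as it stands.
- The arm moves only by the tool step_arm, never from a script. Its argument "deltas" is a list of rows, each a list of 5 numbers: the opening, from 0 (shut) to 1 (fully open), then the shift along the tool's x, y, z each as a share of 0.5 m, from -1 to 1, then the turn about the tool's z as a share of pi/2 rad, from -1 to 1. In form: [[claw, x, y, z, turn], ...]. A call has 1 to 8 rows; each row shifts and turns the commanded pose from where the row before left it, along the tool's axes as they then stand; what a row does not reach is not made up. A row lasts 1/10 s, in which the tool goes at most 50 mm and 8.59 degrees, less where a joint would pass 70% of its speed; a pose out of reach is approached as far as the arm can. A call with a number of a shift or a turn outside -1 to 1 is refused whole. A call with a gripper value outside its range is refused whole. The fingers move at their own pace and stop on an object; the grip force is fixed at half the most. Time passes only in rows, so rows that do not move let the fingers close. It gives the time, the measured TCP pose, the force, the opening and the grip force at its end, in the units of the state.
- bot.get_obs(): the state, without advancing time (a new reading comes with each control period).
- bot.capture(name): name is "scene" or "top" or "wrist"; returns (picture, depth): 384x512x3 uint8, red, green, blue; 384x512 float32, mm along the optical axis (not along the pixel's ray), 0 where there is no reading.
- bot.camera_params(name): a dict with "fov_y" (degrees; the focal length in pixels is half the picture's height over the tangent of half this angle, whatever the lens; pixels are square), "cx", "cy" (the principal point, pixels), "k1" (the pictures are not rectified: a ray, as slopes to the right and down, at radius r is drawn at 1 + k1 r^2 times it, then the intrinsics apply), "rvec" (rotation vector, rad) and "tvec" (3), from world to camera coordinates, as OpenCV has them. Camera axes: x right, y down, z forward; pixel columns grow to the right and rows downward; lengths in mm; the calibration is good to about 2 mm. A picture is of the moment at which its call begins: read the wrist's pose just before it. camera_params takes no time and is no camera call; for the wrist camera it gives the pose at the moment of the call.
- bot.close_job(): hands the job in; it is judged then, once.
The state is a dict: "time": time; "joint_positions": joint angles; "dq": joint speeds; "tau": joint torques, N m; "tool_pos": TCP position; "tcp_rot": TCP orientation; "contact_force": force on the tool from outside, world axes, zero at the start; "moment": the same for the moment, N m; "grip_width": finger opening in mm; "finger_force": force on a finger pad.
Only numpy, scipy, OpenCV 4.12 (cv2) and the standard library are available. Lean on these libraries where they do the work, as an engineer would, in place of code of your own. Each camera call takes 0.05 s, during which the arm holds its last target. There are 200 camera calls.

## Working session

There is one attempt and no reset: what is moved stays moved. The work goes in short steps, Python scripts to look and compute and a tool call to move; the robot and the scene stay as the last step left them, time stands still between calls to the robot, and variables do not carry over. Pictures are saved under pics/ and viewed, at most 10 in all, crops included, and the job is handed in when it is done.

Besides the shell and the picture viewer there is one more tool, called as a command line: name --pt "numbers of a row" for each row, then --argument value for the rest. step_arm: Moves the arm, as the interface text tells. Shift numbers are shares of 0.5 m and turn numbers shares of pi/2 rad, none past 1 either way. Its arguments: {"type":"object","properties":{"deltas":{"type":"array","items":{"type":"array","items":{"type":"number","minimum":-1,"maximum":1}}}},"required":["deltas"]}

```bash
ls; mkdir -p pics; cat > h.py <<'E'
import numpy as np, cv2
from plant import bot
def cam(n):
    p=bot.camera_params(n); f=192/np.tan(np.radians(p['fov_y']/2))
    R=cv2.Rodrigues(np.array(p['rvec'],float))[0]; return f,p['cx'],p['cy'],p['k1'],R,np.array(p['tvec'],float).ravel()
def cloud(n):
    c=cam(n); im,d=bot.capture(n); f,cx,cy,k1,R,t=c
    v,u=np.mgrid[:384,:512]; xd=(u-cx)/f; yd=(v-cy)/f; x,y=xd.copy(),yd.copy()
    for _ in range(8):
        s=1+k1*(x*x+y*y); x,y=xd/s,yd/s
    P=np.stack([x*d,y*d,d],-1); W=(P-t)@R; W[d==0]=np.nan
    return im,W
def save(im,n): cv2.imwrite('pics/'+n+'.png',cv2.cvtColor(im,cv2.COLOR_RGB2BGR))
E
python3 - <<'E'
from h import *
o=bot.get_obs(); print({k:np.round(v,3) for k,v in o.items()})
a,A=cloud('scene'); b,B=cloud('top'); save(np.vstack([a,b])[:, :],'x0')
im=cv2.resize(np.vstack([a,b]),None,fx=.78,fy=.78); save(im,'x0')
np.savez('/tmp/a.npz',a=a,A=A,b=b,B=B)
for n in('scene','top'):
    c=cam(n); print(n,-c[4].T@c[5],c[0])
E
```

```text
pics
{'time': np.float64(0.0), 'joint_positions': array([-1.446,  0.343,  1.525,  0.   ,  1.275, -0.146]), 'dq': array([ 0.001, -0.001, -0.002,  0.   ,  0.001,  0.   ]), 'tau': array([ 3.0000e-03, -4.3123e+01, -2.4422e+01,  7.2000e-02,  5.6000e-02,
       -0.0000e+00]), 'tool_pos': array([ 140.411, -505.472,  237.046]), 'tcp_rot': array([-3.14 , -0.   ,  0.271]), 'contact_force': array([0.603, 0.84 , 0.755]), 'moment': array([0.022, 0.031, 0.033]), 'finger_force': np.float64(0.0), 'grip_width': np.float64(91.676)}
scene [-194.53430842  376.62499749  825.75593456] 417.22650682321125
top [ 371.31507377  -53.19898042 1217.54449671] 373.11311490256463
```

View pics/x0.png

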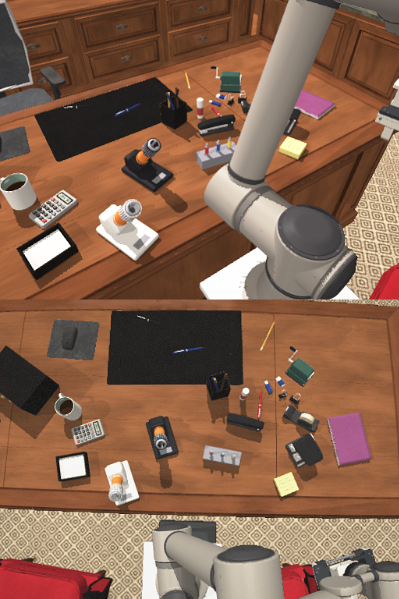

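```bash
python3 - <<'E'
from h import *
z=np.load('/tmp/a.npz'); a,A,b,B=[z[k] for k in 'aAbB']
s=a[130:235,110:310]; s2=b[130:235,170:330]
save(np.vstack([cv2.resize(s,(560,294),interpolation=2),cv2.resize(s2,(560,300)[:2],interpolation=2)])[:590],'x1')
def hsv(im): return cv2.cvtColor(im,cv2.COLOR_RGB2HSV).astype(int)
for n,im,W in(('s',a,A),('t',b,B)):
    h=hsv(im); H,S,V=h[...,0],h[...,1],h[...,2]
    near=(W[...,0]>300)&(W[...,0]<560)&(W[...,1]<150)&(W[...,1]>-250)
    for nm,m in dict(y=(H>22)&(H<33)&(S>150),b=(H>100)&(H<125)&(S>120),r=((H<5)|(H>174))&(S>150)).items():
        m=m&near&(W[...,2]>50)&(W[...,2]<90); p=W[m]; print(n,nm,len(p),np.round(np.median(p,0),1) if len(p) else '', np.round(np.nanmean(np.argwhere(m),0)) if len(p) else '')
    m=near&(W[...,2]>35)&(W[...,2]<44)&(S<50); p=W[m&(W[...,1]<20)]; p=p[:,:2].astype(np.float32); print('rack',len(p),cv2.minAreaRect(p) if len(p) else '')
    # driver
    m=near&(W[...,2]>20)&(W[...,1]>0); p=W[m]; print('drv',np.round(np.percentile(p,[1,50,99],axis=0),1).tolist())
    m=(H>5)&(H<18)&(S>190)&(V>150)&(W[...,2]>40)&near; p=W[m]; print('or',len(p),np.round(np.median(p,0),1),np.round(np.percentile(p,[2,98],axis=0),1).tolist())
    m=near&(W[...,2]>130); p=W[m]; print('hi',len(p),np.round(np.percentile(p,[2,50,98],axis=0),1).tolist())
E
```

```text
s y 13 [ 500.4 -192.    61.3] [185. 293.]
s b 24 [ 508.2 -148.3   63.8] [189. 279.]
s r 26 [ 514.8 -104.6   64.5] [193. 264.]
rack 568 ((510.4543762207031, -152.38966369628906), (150.93740844726562, 58.977779388427734), 80.24313354492188)
drv [[501.0, 43.4, 20.1], [534.9, 92.3, 134.3], [559.5, 128.7, 179.6]]
or 16 [556.4 108.5 109.3] [[549.0, 100.6, 97.1], [559.2, 113.9, 118.1]]
hi 390 [[513.7, 61.9, 132.1], [535.3, 92.1, 157.9], [559.3, 111.9, 179.6]]
t y 1 [ 499.2 -194.4   55. ] [203. 298.]
t b 2 [ 506.  -150.8   68. ] [200. 284.]
t r 0  
rack 710 ((510.9263916015625, -154.12899780273438), (149.1205596923828, 55.68534851074219), 80.26293182373047)
drv [[504.7, 38.1, 20.0], [535.5, 81.9, 153.7], [558.5, 127.4, 178.3]]
  return _methods._mean(a, axis=axis, dtype=dtype,
  ret = um.true_divide(
Traceback (most recent call last):
IndexError: index -1 is out of bounds for axis 0 with size 0
```

View pics/x1.png

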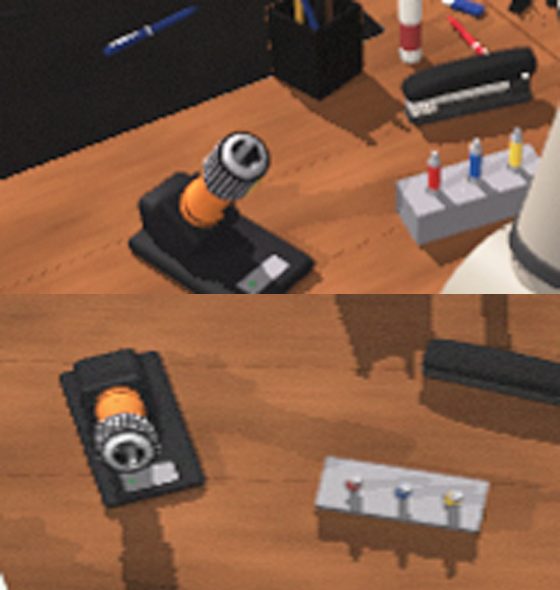

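```bash
cat >> h.py <<'E'
def plan(target,n=None,claw=None,start=None):
    """rows from start (x,y,z,yaw) to target; tool z down"""
    o=bot.get_obs()
    if start is None: start=[*o['tool_pos'],o['tcp_rot'][2]]
    p=np.array(start,float); T=np.array(target,float)
    d=T-p; d[3]=(d[3]+np.pi)%(2*np.pi)-np.pi if abs(d[3])>np.pi else d[3]
    m=int(np.ceil(max(np.linalg.norm(d[:3])/48,abs(d[3])/.148,1))); n=max(n or 0,m)
    rows=[]; y0=p[3]
    for i in range(n):
        k=n-i; e=(np.array([*T[:3],y0+d[3]])-p)/k
        c,s=np.cos(p[3]),np.sin(p[3])
        r=np.array([(c*e[0]+s*e[1])/500,(s*e[0]-c*e[1])/500,-e[2]/500,-e[3]/(np.pi/2)]).round(3)
        rows.append([claw]+r.tolist())
        v=r[:3]*500
        p=p+[c*v[0]+s*v[1],s*v[0]-c*v[1],-v[2],-r[3]*np.pi/2]
    for i in range(0,len(rows),8): print(str(rows[i:i+8]).replace(' ',''))
    print('end',p.round(3).tolist()); return p
E
cat > fit.py <<'E'
from h import *
from scipy.optimize import least_squares
th=np.radians(35)
def frame(az):
    ax=np.array([np.sin(th)*np.cos(az),np.sin(th)*np.sin(az),np.cos(th)]); yv=np.array([-np.sin(az),np.cos(az),0]); return ax,yv
def fit(P,x0):
    # x: mouth centre, az ; top end of sleeve at axial 39 (28+11), r 24
    def res(x):
        ax,_=frame(x[3]); d=P-x[:3]; h=d@ax; r=np.linalg.norm(d-np.outer(h,ax),axis=1)
        side=np.maximum(np.abs(r-24),np.maximum(h,0)); top=np.hypot(h,np.maximum(r-24,0))
        return np.minimum(np.minimum(side,top),8)
    best=min((least_squares(res,[*x0,a],loss='soft_l1') for a in np.linspace(2.6,3.7,6)),key=lambda s:s.cost)
    return best.x,best.cost/len(P)
E
python3 - <<'E'
from fit import *
z=np.load('/tmp/a.npz'); a,A,b,B=[z[k] for k in 'aAbB']
for W in(A,B,None):
    f=lambda W:W[(W[...,0]>480)&(W[...,0]<580)&(W[...,1]>30)&(W[...,1]<140)&(W[...,2]>125)&(W[...,2]<210)]
    P=np.vstack([f(A),f(B)]) if W is None else f(W)
    x,c=fit(P,[520,85,165]); print(len(P),x.round(2),round(c,2),P.max(0))
# cradle footprint yaw
m=(B[...,0]>420)&(B[...,0]<680)&(B[...,1]>0)&(B[...,1]<170)&(B[...,2]>12)&(B[...,2]<40)
print(cv2.minAreaRect(B[m][:,:2].astype(np.float32)))
plan([503,-198,150,1.40],claw=0.5)
E
```

```text
428 [530.32  82.02 169.17   3.46] 1.37 [572.49936267 113.99500698 182.06974623]
295 [530.49  80.6  167.4    3.45] 1.49 [579.97389943 110.43190903 181.58730441]
723 [530.22  81.67 168.48   3.46] 1.47 [579.97389943 113.99500698 182.06974623]
((583.2074584960938, 98.31379699707031), (165.0371551513672, 99.70037841796875), 18.93626594543457)
[[0.5,0.078,-0.036,0.016,-0.065],[0.5,0.082,-0.028,0.016,-0.065],[0.5,0.084,-0.02,0.016,-0.065],[0.5,0.086,-0.011,0.016,-0.065],[0.5,0.086,-0.002,0.016,-0.066],[0.5,0.086,0.007,0.016,-0.065],[0.5,0.085,0.016,0.016,-0.066],[0.5,0.083,0.024,0.016,-0.065]]
[[0.5,0.08,0.033,0.015,-0.066],[0.5,0.077,0.041,0.016,-0.065],[0.5,0.072,0.048,0.015,-0.066]]
end [502.97, -197.778, 150.117, 1.4]
```

step_arm --pt "0.5 0.078 -0.036 0.016 -0.065" --pt "0.5 0.082 -0.028 0.016 -0.065" --pt "0.5 0.084 -0.02 0.016 -0.065" --pt "0.5 0.086 -0.011 0.016 -0.065" --pt "0.5 0.086 -0.002 0.016 -0.066" --pt "0.5 0.086 0.007 0.016 -0.065" --pt "0.5 0.085 0.016 0.016 -0.066" --pt "0.5 0.083 0.024 0.016 -0.065"

```text
time: 0.9
tool_pos: [404.9, -281.0, 173.2]
tcp_rot: [-3.141, 0.0, 1.095]
contact_force: [0.5, -0.7, 0.3]
grip_width: 46.1
finger_force: 0.0
```

step_arm --pt "0.5 0.08 0.033 0.015 -0.066" --pt "0.5 0.077 0.041 0.016 -0.065" --pt "0.5 0.072 0.048 0.015 -0.066" --pt "0.5 0 0 0 0" --pt "0.5 0 0 0 0"

```text
time: 1.4
tool_pos: [503.1, -197.2, 150.0]
tcp_rot: [-3.14, -0.0, 1.402]
contact_force: [-0.5, -0.7, -0.2]
grip_width: 46.1
finger_force: 0.0
```

```bash
python3 - <<'E'
from h import *
o=bot.get_obs(); print({k:np.round(v,3).tolist() for k,v in o.items()})
a,A=cloud('wrist'); save(a,'w0'); np.savez('/tmp/w.npz',a=a,A=A)
H,S,V=cv2.split(cv2.cvtColor(a,cv2.COLOR_RGB2HSV).astype(np.uint8))
m=(H>22)&(H<33)&(S>150)&(A[...,2]>40)&(A[...,2]<95); p=A[m]; print(len(p),np.median(p,0),np.percentile(p,[3,97],axis=0)); 
m=(A[...,2]>37)&(A[...,2]<43)&(S<60); print(cv2.minAreaRect(A[m][:,:2].astype(np.float32)))
E
```

```text
{'time': 1.4, 'joint_positions': [-0.515, 0.456, 1.607, -0.0, 1.08, -0.346], 'dq': [-0.041, -0.02, 0.009, -0.007, 0.002, 0.003], 'tau': [1.422, -45.838, -22.062, 0.199, 0.024, -0.025], 'tool_pos': [503.099, -197.206, 149.975], 'tcp_rot': [-3.14, -0.0, 1.402], 'contact_force': [-0.485, -0.7, -0.226], 'moment': [-0.0, -0.082, 0.014], 'finger_force': 0.0, 'grip_width': 46.084}
111 [ 504.01920306 -189.7666402    65.84988275] [[ 498.57420938 -193.85575578   51.18117012]
 [ 508.36446911 -188.95766475   77.22461011]]
((609.8965454101562, -169.77694702148438), (159.64476013183594, 261.54644775390625), 81.7656478881836)
```

View pics/w0.png

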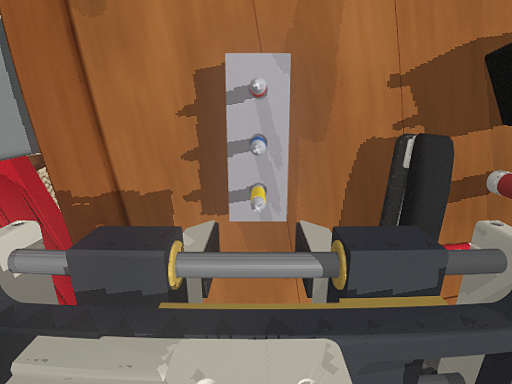

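step_arm --pt "0.5 0.001 0 0.078 0" --pt "0.5 0 0 0.078 0" --pt "0.5 0 0 0 0" --pt "0 0 0 0 0" --pt "0 0 0 0 0" --pt "0 0 0 0 0" --pt "0 0 0 0 0"

```text
time: 2.15
tool_pos: [503.8, -198.2, 74.2]
tcp_rot: [3.139, 0.001, 1.4]
contact_force: [-0.1, -0.5, 0.2]
grip_width: 18.3
finger_force: 0.0
```

```bash
python3 - <<'E'
from fit import *
o=bot.get_obs();x,y,z=o['tool_pos'];print(o['tool_pos'],o['grip_width'],o['finger_force'])
p=plan([x,y,250,1.402],claw=0)
ax,yv=frame(3.465); M=np.array([530.3,81.5,168.3]); print(ax,yv)
# azimuth toward robot 3.465; tool x along +-az: yaw=az-pi
plan([M[0],M[1],270,3.465-np.pi],claw=0,start=p)
E
```

```text
[ 503.7531673  -198.16056243   74.20751003] 18.29092126481738 0.0
[[0,0.0,0.0,-0.088,-0.0],[0,0.0,0.0,-0.088,-0.0],[0,0.0,0.0,-0.088,-0.001],[0,0.0,0.0,-0.088,-0.0]]
end [503.753, -198.161, 250.208, 1.402]
[-0.54384113 -0.18228208  0.81915204] [ 0.3177991  -0.94815807  0.        ]
[[0,0.07,-0.005,-0.005,0.086],[0,0.069,-0.015,-0.005,0.086],[0,0.066,-0.024,-0.005,0.086],[0,0.062,-0.032,-0.005,0.086],[0,0.057,-0.041,-0.005,0.086],[0,0.052,-0.048,-0.005,0.085],[0,0.045,-0.054,-0.005,0.086],[0,0.037,-0.059,-0.005,0.085]]
end [530.623, 81.399, 270.208, 0.324]
```

step_arm --pt "0 0 0 0 0" --pt "0 0 0 0 0" --pt "0 0 0 0 0" --pt "0 0 0 -0.04 0" --pt "0 0 0 -0.08 0" --pt "0 0 0 -0.08 0" --pt "0 0 0 -0.08 0" --pt "0 0 0 -0.08 0"

```text
time: 2.95
tool_pos: [502.8, -197.3, 254.2]
tcp_rot: [-3.141, -0.0, 1.4]
contact_force: [0.8, -1.4, -1.5]
grip_width: 10.9
finger_force: 30.0
```

step_arm --pt "0 0.07 -0.005 -0.002 0.086" --pt "0 0.069 -0.015 0 0.086" --pt "0 0.066 -0.024 0 0.086" --pt "0 0.062 -0.032 0 0.086" --pt "0 0.057 -0.041 0 0.086" --pt "0 0.052 -0.048 0 0.085" --pt "0 0.045 -0.054 0 0.086" --pt "0 0.037 -0.059 0 0.085"

```text
time: 3.75
tool_pos: [530.1, 83.4, 253.5]
tcp_rot: [-3.142, 0.001, 0.317]
contact_force: [0.8, 0.6, -0.2]
grip_width: 11.0
finger_force: 30.0
```

```bash
python3 - <<'E'
from fit import *
a,A=cloud('wrist'); o=bot.get_obs();print(o['tool_pos'],o['tcp_rot'],o['grip_width'],o['finger_force'],o['joint_positions'])
s,Sx=cloud('scene'); save(np.vstack([cv2.resize(a,(448,336)),cv2.resize(s[60:220,130:330],(448,260))[:250]]),'w1')
f=lambda W:W[(W[...,0]>480)&(W[...,0]<580)&(W[...,1]>30)&(W[...,1]<140)&(W[...,2]>125)&(W[...,2]<178)]
print(len(f(A)),fit(f(A),[530,82,168]))
E
```

```text
[530.19225618  88.02157738 253.4948365 ] [-3.13848427e+00 -7.69829973e-04  3.10030504e-01] 10.601117764237115 29.99968253017869 [0.02003491 0.35292408 1.46326686 0.00329739 1.32555415 1.27999872]
3301 (array([529.56024283,  83.58186025, 168.68794222,   3.4580513 ]), np.float64(0.8668291887624576))
```

View pics/w1.png

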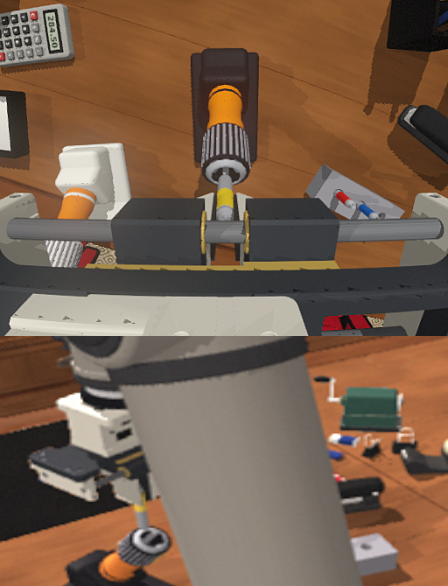

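```bash
python3 - <<'E'
from fit import *
a,A=cloud('wrist'); o=bot.get_obs();print(o['tool_pos'],o['tcp_rot'],o['contact_force'],o['moment'])
f=lambda W:W[(W[...,0]>480)&(W[...,0]<580)&(W[...,1]>30)&(W[...,1]<140)&(W[...,2]>125)&(W[...,2]<183)]
P=f(A); x,c=fit(P,[530,82,168]); print(len(P),x,c)
ax,yv=frame(x[3]); d=P-x[:3]; h=d@ax; r=np.linalg.norm(d-np.outer(h,ax),axis=1); xx=d@np.cross(yv,ax); yy=d@yv
for lo in range(0,30,3):
    m=(r>=lo)&(r<lo+3)&(h>-60); 
    if m.sum()>5: print(lo,m.sum(),np.percentile(h[m],[5,25,50,75,95]).round(1))
for lo in range(-40,8,4):
    m=(h>=lo)&(h<lo+4)&(r>15); print('h',lo,m.sum(),np.percentile(r[m],[10,50,90]).round(1) if m.sum()>5 else '')
H,S,V=cv2.split(cv2.cvtColor(a,cv2.COLOR_RGB2HSV))
m=(H>22)&(H<33)&(S>150)&(A[...,2]>200)&(A[...,2]<260); p=A[m]; print('yel',len(p))
for z in range(205,260,8):
    q=p[abs(p[:,2]-z)<4]; print(z,len(q),np.median(q,0).round(1) if len(q) else '')
E
```

```text
[530.05389203  83.6551228  253.33125133] [-3.14137487e+00  7.37968674e-04  3.26660518e-01] [ 0.0181395   0.28697622 -0.41003109] [ 0.02557495 -0.04901445  0.0824952 ]
3480 [529.4295555   83.5982747  168.74354572   3.45348976] 0.8474391023472321
9 89 [-30.5 -16.1 -12.8  -9.4  -0.5]
12 106 [-10.9   0.8   1.2   1.6   1.9]
15 281 [-7.4 -0.1  0.8  1.3  1.9]
18 524 [-59.3 -23.3  -9.2  -1.9  -0.5]
21 1383 [-47.7 -31.8 -16.9  -5.6  -3.3]
24 1001 [-46.5 -36.8 -25.2 -14.3  -7. ]
h -40 160 [23.  24.  24.7]
h -36 170 [23.3 24.1 24.8]
h -32 163 [23.4 24.1 24.8]
h -28 174 [22.9 24.  24.8]
h -24 228 [20.9 23.9 24.8]
h -20 231 [20.8 23.8 24.7]
h -16 246 [20.6 23.7 24.7]
h -12 285 [20.6 23.7 24.6]
h -8 300 [21.  23.6 24.5]
h -4 529 [17.9 20.7 23.2]
h 0 213 [15.4 16.5 17.6]
h 4 0 
yel 343
205 0 
213 0 
221 0 
229 41 [536.7  88.5 231.1]
237 79 [536.7  88.3 236.8]
245 93 [536.6  88.9 244.9]
253 118 [536.6  88.3 252.8]
```

step_arm --pt "0 0 0.005 0.01 0.009" --pt "0 0 0 0.02 0" --pt "0 0 0 0.02 0" --pt "0 0 0 0.01 0" --pt "0 0 0 0 0"

```text
time: 4.4
tool_pos: [530.6, 78.9, 222.4]
tcp_rot: [-3.141, 0.002, 0.308]
contact_force: [0.8, 1.2, 0.7]
grip_width: 10.9
finger_force: 30.0
```

```bash
python3 - <<'E'
from fit import *
a,A=cloud('wrist'); o=bot.get_obs();print(o['tool_pos'],o['tcp_rot'],o['contact_force'],o['moment'],o['grip_width'])
save(cv2.resize(a[130:300,170:345],None,fx=3,fy=3),'w2')
E
```

```text
[530.99351089  79.09103605 223.15662404] [-3.14139055e+00  1.04422660e-03  3.08008756e-01] [ 0.47265083 -0.19933401 -0.8474297 ] [-0.03607912 -0.04556237  0.0007464 ] 10.62020527870136
```

View pics/w2.png

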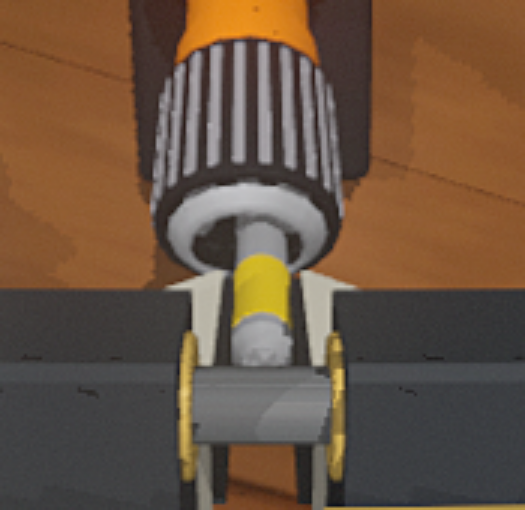

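step_arm --pt "0 0 -0.0046 0 0" --pt "0 -0.003 0 0.007 0" --pt "0 -0.003 0 0.008 0" --pt "0 -0.003 0 0.007 0" --pt "0 -0.003 0 0.008 0" --pt "0 0 0 0 0"

```text
time: 5.05
tool_pos: [524.7, 79.8, 208.3]
tcp_rot: [3.141, -0.0, 0.308]
contact_force: [3.2, 1.5, 0.8]
grip_width: 11.1
finger_force: 30.0
```

```bash
python3 - <<'E'
from h import *
o=bot.get_obs();print(o['tool_pos'],o['tcp_rot'],o['contact_force'],o['moment'],o['grip_width'])
E
```

```text
[524.71091368  79.84831774 208.34921529] [ 3.14147804e+00 -1.54438723e-04  3.08484800e-01] [3.18126971 1.52810425 0.81229269] [ 0.17248736 -0.7056902   0.01580872] 11.102071893095736
```

step_arm --pt "0 -0.004 0 0.01 0" --pt "0 -0.004 0 0.011 0" --pt "0 -0.004 0 0.01 0" --pt "0 -0.003 0 0.011 0" --pt "0 0 0 0 0"

```text
time: 5.55
tool_pos: [516.9, 77.5, 186.6]
tcp_rot: [-3.141, 0.002, 0.308]
contact_force: [2.3, 0.8, 0.6]
grip_width: 11.3
finger_force: 30.0
```

```bash
python3 - <<'E'
from h import *
a,A=cloud('wrist'); o=bot.get_obs();print(o['tool_pos'],o['tcp_rot'],o['contact_force'],o['moment'],o['grip_width'])
s,_=cloud('scene')
save(np.hstack([cv2.resize(a[130:300,170:345],(515,500)),cv2.resize(s[150:210,155:205],(280,336))[:,:].repeat(1,0) if 0 else cv2.resize(s[160:220,165:200],(285,500))]),'w3')
E
```

```text
[517.11232207  77.55608528 186.9696069 ] [-3.14118940e+00  1.52084004e-03  3.08437060e-01] [2.01227727 2.1343294  0.66122477] [ 0.18734331 -0.54830349 -0.00230386] 11.07785742139665
```

View pics/w3.png

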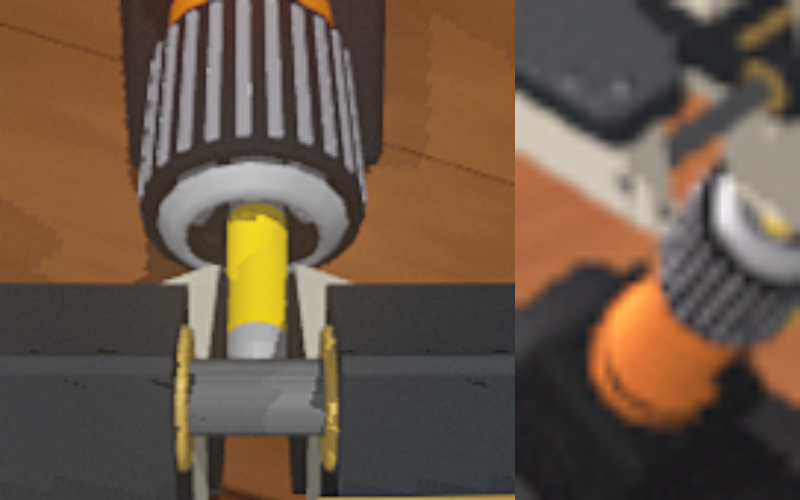

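step_arm --pt "0 0.003 0 0.004 0" --pt "0 0.003 0 0.004 0" --pt "0 0 0 0 0"

```text
time: 5.95
tool_pos: [519.1, 78.0, 185.1]
tcp_rot: [3.141, 0.003, 0.309]
contact_force: [-9.1, -2.3, 17.0]
grip_width: 10.9
finger_force: 30.0
```

step_arm --pt "0.35 0 0 0 0" --pt "0.35 0 0 0 0" --pt "0.35 0 0 0 0" --pt "0.35 0 0 0 0" --pt "0.35 0 0 0 0" --pt "0.35 0 0 -0.04 0" --pt "0.35 0 0 -0.08 0" --pt "1 0 0 -0.06 0"

```text
time: 6.75
tool_pos: [520.6, 78.5, 275.3]
tcp_rot: [3.141, -0.0, 0.309]
contact_force: [0.8, -0.0, 0.5]
grip_width: 37.0
finger_force: 0.0
```

```bash
cat > chk.py <<'E'
from fit import *
o=bot.get_obs();print(o['tool_pos'],o['tcp_rot'],o['contact_force'],o['grip_width'])
import sys
bot.capture('wrist'); bot.capture('wrist'); bot.capture('wrist')
a,A=cloud('wrist')
save(cv2.resize(a[90:310,150:360],None,fx=2.6,fy=2.6),sys.argv[1])
H,S,V=cv2.split(cv2.cvtColor(a,cv2.COLOR_RGB2HSV))
P=A[(A[...,0]>480)&(A[...,0]<580)&(A[...,1]>30)&(A[...,1]<140)&(A[...,2]>125)&(A[...,2]<183)]
d0=np.hypot(*(P[:,:2]-[530,82]).T)
x,c=fit(P,[530,82,168]); ax,yv=frame(x[3]); print('chuck',x.round(2),c)
m=(A[...,0]>480)&(A[...,0]<560)&(A[...,1]>50)&(A[...,1]<110)&(A[...,2]>140)&(A[...,2]<225)
seat=x[:3]-42.5*ax; q=A[m]-seat; h=q@ax; r=np.linalg.norm(q-np.outer(h,ax),axis=1); k=(r<16)&(h>46)
print('n',k.sum(),'max h',np.percentile(h[k],[50,97,100]) if k.sum() else '')
m2=(H>22)&(H<33)&(S>150)&m; q=A[m2]-seat; h=q@ax; print('yellow h',np.percentile(h,[2,98]).round(1))
xv=np.cross(yv,ax)
for lo in range(44,82,6):
    t=(h>=lo)&(h<lo+6); print(lo,t.sum(),(q[t]@xv).mean().round(1) if t.any() else '',(q[t]@yv).mean().round(1) if t.any() else '')
E
python3 chk.py w4
```

```text
[520.57807314  78.52143431 275.26201915] [ 3.14139591e+00 -3.11741390e-04  3.08569181e-01] [ 0.75598601 -0.01380901  0.51411442] 36.96610741193832
chuck [529.38  83.4  168.81   3.46] 1.2209245820484524
n 449 max h [64.32785337 79.823056   80.77384235]
yellow h [36.2 66. ]
44 65 -0.4 1.2
50 79 -0.1 1.4
56 69 0.1 1.2
62 57 0.2 1.0
68 0  
74 0  
80 0
```

View pics/w4.png

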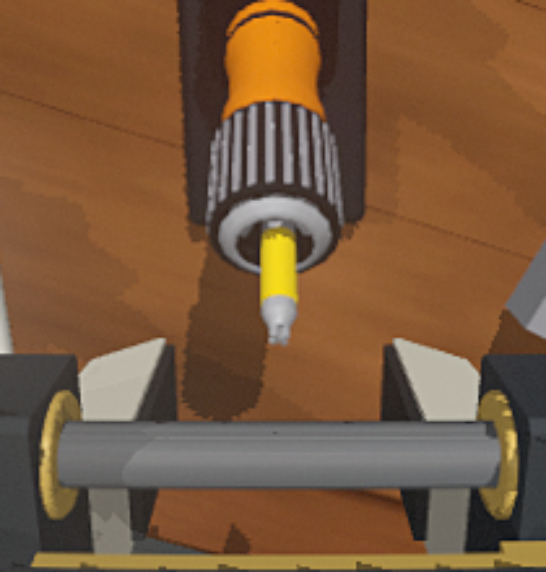

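```bash
python3 - <<'E'
from h import *
p=plan([538.3,83.9,240,.713],claw=1)
plan([538.3,83.9,154,.713],claw=1,start=p)
E
```

```text
[[1,0.012,0.0,0.023,-0.086],[1,0.012,0.002,0.022,-0.086],[1,0.013,0.004,0.023,-0.086]]
end [538.555, 83.876, 239.778, 0.714]
[[1,-0.0,-0.0,0.086,0.0],[1,-0.0,-0.0,0.086,0.0]]
end [538.555, 83.876, 153.778, 0.714]
```

step_arm --pt "1 0.012 0 0.023 -0.086" --pt "1 0.012 0.002 0.022 -0.086" --pt "1 0.013 0.004 0.023 -0.086" --pt "1 0 0 0 0" --pt "1 0 0 0.06 0" --pt "1 0 0 0.06 0" --pt "1 0 0 0.052 0" --pt "1 0 0 0 0"

```text
time: 7.75
tool_pos: [535.8, 83.7, 150.1]
tcp_rot: [-3.136, 0.007, 0.71]
contact_force: [0.4, -0.1, 0.4]
grip_width: 92.2
finger_force: 0.0
```

step_arm --pt "0 0 0 0 0" --pt "0 0 0 0 0" --pt "0 0 0 0 0" --pt "0 0 0 0 0" --pt "0 0 0 0 0" --pt "0 0 0 0 0"

```text
time: 8.35
tool_pos: [538.3, 84.4, 154.1]
tcp_rot: [-3.141, -0.001, 0.713]
contact_force: [-1.5, 1.9, 3.9]
grip_width: 50.5
finger_force: 29.1
```

```bash
python3 - <<'E'
from h import *
o=bot.get_obs();print(o['tool_pos'],o['tcp_rot'],o['contact_force'],o['moment'],o['grip_width'],o['finger_force'])
E
```

```text
[538.30961086  84.42833448 154.11460888] [-3.14068664e+00 -5.46788318e-04  7.13261443e-01] [-1.50485721  1.93753827  3.88546531] [ 0.20201756  0.22226999 -0.15313146] 50.4915201280597 29.130537324051602
```

step_arm --pt "0 0 0 0 0.04" --pt "0 0 0 0 0.06" --pt "0 0 0 0 0.06"

```text
time: 8.65
tool_pos: [536.9, 84.7, 154.2]
tcp_rot: [-3.139, 0.003, 0.46]
contact_force: [-9.5, 3.4, 7.1]
grip_width: 47.3
finger_force: 29.4
```

```bash
python3 - <<'E'
from h import *
o=bot.get_obs();print(o['tool_pos'],o['tcp_rot'],o['contact_force'],o['moment'],o['grip_width'],o['finger_force'])
E
```

```text
[536.89071252  84.65268653 154.1590935 ] [-3.13938510e+00  2.50137895e-03  4.59666837e-01] [-9.47372381  3.36234792  7.08636888] [0.78230129 1.22954078 0.43861575] 47.27538565026418 29.409374364749965
```

Forces are mild; continue the stroke, then a return and second stroke.

step_arm --pt "0 0 0 0 0.06" --pt "0 0 0 0 0.06" --pt "0 0 0 0 0.06" --pt "0 0 0 0 0.06" --pt "0 0 0 0 0.06" --pt "0 0 0 0 0.04"

```text
time: 9.25
tool_pos: [536.0, 86.2, 154.6]
tcp_rot: [-3.138, 0.005, -0.073]
contact_force: [-13.7, 8.0, 16.9]
grip_width: 49.6
finger_force: 33.9
```

```bash
python3 - <<'E'
from h import *
o=bot.get_obs();print(o['tool_pos'],o['tcp_rot'],o['contact_force'],o['moment'],o['grip_width'],o['finger_force'])
a,A=cloud('wrist'); save(cv2.resize(a[90:310,150:360],None,fx=2.6,fy=2.6),'w5')
E
```

```text
[535.97586013  86.19940535 154.55231732] [-3.13845936  0.00522606 -0.07277231] [-13.72723766   8.01645181  16.92671004] [2.63773088 2.27754348 1.2915445 ] 49.592278155150254 33.90313171054004
```

View pics/w5.png

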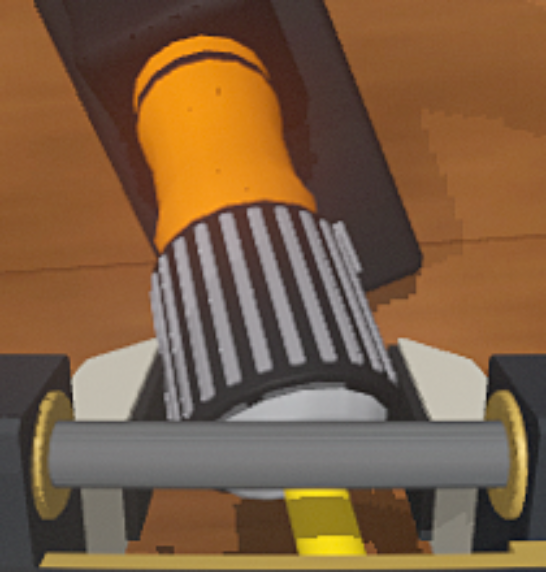

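step_arm --pt "0.7 0 0 0 0" --pt "0.7 0 0 0 0" --pt "0.7 0 0 0 0" --pt "0.7 0 0 0 -0.085" --pt "0.7 0 0 0 -0.085" --pt "0.7 0 0 0 -0.085" --pt "0.7 0 0 0 -0.085" --pt "0.7 0 0 0 -0.085"

```text
time: 10.1
tool_pos: [538.9, 83.5, 153.5]
tcp_rot: [3.141, 0.0, 0.601]
contact_force: [-0.7, 0.5, -0.2]
grip_width: 64.2
finger_force: 0.0
```

```bash
python3 - <<'E'
from h import *
o=bot.get_obs();print(o['tool_pos'],o['tcp_rot'],o['contact_force'],o['moment'],o['grip_width'],o['finger_force'])
plan([538.3,83.9,154,.753],claw=.7)
E
```

```text
[538.8505226   83.49033861 153.54272363] [3.14115511e+00 4.96914279e-05 6.01002603e-01] [-0.6833546   0.50165802 -0.17306413] [-0.03946537  0.01509417 -0.00178776] 64.21506329980778 0.0
[[0.7,-0.0,-0.001,-0.0,-0.048],[0.7,-0.0,-0.0,-0.001,-0.049]]
end [538.568, 83.903, 154.043, 0.753]
```

step_arm --pt "0.7 0 -0.001 0 -0.06" --pt "0 0 0 0 0" --pt "0 0 0 0 0" --pt "0 0 0 0 0" --pt "0 0 0 0 0"

```text
time: 10.6
tool_pos: [538.2, 84.3, 153.6]
tcp_rot: [-3.142, 0.0, 0.689]
contact_force: [-0.7, 1.6, -0.5]
grip_width: 50.1
finger_force: 29.0
```

step_arm --pt "0 0 0 0 0.06" --pt "0 0 0 0 0.06" --pt "0 0 0 0 0.06" --pt "0 0 0 0 0.06"

```text
time: 11.0
tool_pos: [537.2, 85.2, 153.8]
tcp_rot: [-3.14, 0.002, 0.31]
contact_force: [-4.4, 4.2, 4.0]
grip_width: 47.5
finger_force: 30.0
```

```bash
python3 - <<'E'
from h import *
o=bot.get_obs();print(o['tool_pos'],o['tcp_rot'],o['contact_force'],o['moment'],o['grip_width'],o['finger_force'])
E
```

```text
[537.24983388  85.2058387  153.79912515] [-3.13976248e+00  1.55368012e-03  3.09928670e-01] [-4.3875316   4.2263753   3.98078257] [1.39077116 0.89434097 0.8698716 ] 47.52934808226995 30.021130945533514
```

step_arm --pt "0 0 0 0 0.06" --pt "0 0 0 0 0.06" --pt "0 0 0 0 0.06" --pt "0 0 0 0 0.06" --pt "0 0 0 0 0.03"

```text
time: 11.5
tool_pos: [535.3, 86.6, 154.5]
tcp_rot: [-3.139, 0.006, -0.112]
contact_force: [-15.1, 7.9, 16.1]
grip_width: 50.5
finger_force: 34.5
```

```bash
python3 - <<'E'
from h import *
o=bot.get_obs();print(o['tool_pos'],o['tcp_rot'],o['contact_force'],o['moment'],o['grip_width'],o['finger_force'])
E
```

```text
[535.32883315  86.56173005 154.53878242] [-3.13879151  0.00617928 -0.11247071] [-15.08095788   7.93155043  16.12539355] [2.71137964 2.3853118  1.29976579] 50.54595591695031 34.50173541476033
```

step_arm --pt "0.7 0 0 0 0" --pt "0.7 0 0 0 0" --pt "0.7 0 0 0 0" --pt "0.7 0 0 0 -0.085" --pt "0.7 0 0 0 -0.085" --pt "0.7 0 0 0 -0.085" --pt "0.7 0 0 0 -0.085" --pt "0.7 0 0 0 -0.085"

```text
time: 12.3
tool_pos: [538.7, 83.8, 153.6]
tcp_rot: [3.141, -0.0, 0.561]
contact_force: [0.5, 1.0, -0.2]
grip_width: 64.3
finger_force: 0.0
```

step_arm --pt "0.7 0 0 0 -0.085" --pt "0 0 0 0 0" --pt "0 0 0 0 0" --pt "0 0 0 0 0" --pt "0 0 0 0 0"

```text
time: 12.8
tool_pos: [538.3, 84.3, 153.6]
tcp_rot: [-3.142, 0.0, 0.688]
contact_force: [0.7, 0.6, -1.2]
grip_width: 50.5
finger_force: 28.9
```

step_arm --pt "0 0 0 0 0.06" --pt "0 0 0 0 0.06" --pt "0 0 0 0 0.06" --pt "0 0 0 0 0.06"

```text
time: 13.2
tool_pos: [536.9, 85.1, 153.7]
tcp_rot: [-3.14, 0.002, 0.31]
contact_force: [-4.1, 4.3, 2.2]
grip_width: 47.8
finger_force: 30.0
```

```bash
python3 - <<'E'
from h import *
o=bot.get_obs();print(o['tool_pos'],o['tcp_rot'],o['contact_force'],o['moment'],o['grip_width'],o['finger_force'])
a,A=cloud('wrist'); np.savez('/tmp/r0.npz',a=a,A=A)
E
```

```text
[536.87566995  85.10057579 153.7416136 ] [-3.13969526e+00  2.46972627e-03  3.09695923e-01] [-4.13198384  4.2748324   2.15099824] [1.28410769 0.9920404  0.80363084] 47.7576238944804 30.025615389458835
```

step_arm --pt "0 0 0 0 0.06" --pt "0 0 0 0 0.06"

```text
time: 13.45
tool_pos: [537.2, 85.7, 153.8]
tcp_rot: [-3.139, 0.002, 0.123]
contact_force: [-1.8, 6.0, 2.5]
grip_width: 48.0
finger_force: 30.5
```

```bash
python3 - <<'E'
from fit import *
o=bot.get_obs();print(o['tool_pos'],o['tcp_rot'],o['contact_force'],o['moment'],o['grip_width'],o['finger_force'])
a,A=cloud('wrist'); np.savez('/tmp/r1.npz',a=a,A=A)
# rib phase: unroll sleeve brightness vs angle
M=np.array([529.4,83.5,168.8]); ax,yv=frame(3.458); xv=np.cross(yv,ax)
pr=[]
for n in('r0','r1'):
    z=np.load(f'/tmp/{n}.npz'); a,A=z['a'],z['A']; d=A-M; h=d@ax; r=np.hypot(d@xv,d@yv); t=np.degrees(np.arctan2(d@yv,d@xv))
    m=(h<-15)&(h>-35)&(r>19)&(r<29); g=a.mean(-1)
    b=np.arange(0,360,3); tt=t[m]%360; s=[g[m][(tt>=k)&(tt<k+3)].mean() if ((tt>=k)&(tt<k+3)).sum()>3 else np.nan for k in b]
    print([(int(k),int(v)) for k,v in zip(b,s) if v==v])
E
```

```text
[537.24096494  85.67906361 153.75273922] [-3.13927768e+00  1.88745752e-03  1.22952903e-01] [-1.75809834  6.03906138  2.50767232] [1.70583966 0.60177311 0.99014073] 48.039860371422094 30.456626058148686
[(42, 42), (54, 52), (57, 40), (87, 125), (90, 108), (93, 124), (96, 135), (99, 117), (102, 119), (105, 135), (108, 121), (111, 126), (117, 125), (120, 140), (123, 87), (126, 74), (129, 114), (132, 148), (135, 138), (138, 72), (141, 61), (144, 104), (147, 154), (150, 152), (153, 68), (156, 53), (159, 105), (162, 162), (165, 157), (168, 63), (171, 56), (174, 91), (177, 166), (180, 159), (183, 57), (186, 57), (189, 104), (192, 165), (195, 148), (198, 52), (201, 54), (204, 107), (207, 153), (210, 137), (213, 60), (216, 52), (219, 113), (222, 149), (225, 119), (228, 84), (231, 49), (234, 115), (237, 142), (240, 135), (243, 154), (246, 137), (249, 119), (252, 134), (255, 119), (258, 128), (261, 154), (264, 143), (267, 142), (300, 45), (306, 48), (312, 45)]
[(39, 47), (45, 44), (54, 34), (78, 79), (81, 55), (84, 108), (87, 98), (90, 94), (93, 91), (96, 112), (99, 125), (102, 144), (105, 121), (108, 99), (114, 124), (117, 138), (120, 76), (123, 84), (126, 130), (129, 147), (132, 127), (135, 63), (138, 64), (141, 126), (144, 154), (147, 133), (150, 59), (153, 56), (156, 127), (159, 159), (162, 130), (165, 55), (168, 55), (171, 123), (174, 159), (177, 130), (180, 55), (183, 55), (186, 127), (189, 156), (192, 129), (195, 53), (198, 55), (201, 127), (204, 153), (207, 125), (210, 49), (213, 62), (216, 143), (219, 144), (222, 114), (225, 60), (228, 69), (231, 138), (234, 132), (237, 122), (240, 90), (243, 120), (246, 126), (249, 151), (252, 145), (255, 160)]
```

```bash
cat > rib.py <<'E'
from fit import *
import sys
a,A=cloud('wrist'); o=bot.get_obs()
M=np.array([529.4,83.5,168.8]); ax,yv=frame(3.458); xv=np.cross(yv,ax)
d=A-M; h=d@ax; r=np.hypot(d@xv,d@yv); t=np.degrees(np.arctan2(d@yv,d@xv))%360
m=(h<-15)&(h>-35)&(r>19)&(r<29)&(t>125)&(t<235); g=a.mean(-1)[m]; g=g-g.mean()
ph=np.degrees(np.angle((g*np.exp(1j*np.radians(t[m])*24)).sum()))/24
print(sys.argv[1:],'rib phase',round(ph%15,2),'yaw',o['tcp_rot'][2].round(3),'M',o['moment'].round(2),'F',o['contact_force'].round(1),'w',o['grip_width'].round(1))
E
python3 rib.py a
```

```text
Traceback (most recent call last):
  File "rib.py", line 8, in <module>
    print(sys.argv[1:],'rib phase',round(ph%15,2),'yaw',o['tcp_rot'][2].round(3),'M',o['moment'].round(2),'F',o['contact_force'].round(1),'w',o['grip_width'].round(1))
                                                                                                                                              ^^^^^^^^^^^^^^^^^^^^^
AttributeError: 'float' object has no attribute 'round'
```

step_arm --pt "0 0 0 0 0.06" --pt "0 0 0 0 0.06" --pt "0 0 0 0 0.03"

```text
time: 13.85
tool_pos: [536.4, 86.5, 154.3]
tcp_rot: [-3.139, 0.004, -0.112]
contact_force: [-9.8, 7.6, 11.4]
grip_width: 49.9
finger_force: 33.0
```

```bash
python3 rib.py b
```

```text
Traceback (most recent call last):
  File "rib.py", line 8, in <module>
    print(sys.argv[1:],'rib phase',round(ph%15,2),'yaw',o['tcp_rot'][2].round(3),'M',o['moment'].round(2),'F',o['contact_force'].round(1),'w',o['grip_width'].round(1))
                                                                                                                                              ^^^^^^^^^^^^^^^^^^^^^
AttributeError: 'float' object has no attribute 'round'
```

step_arm --pt "0.7 0 0 0 0" --pt "0.7 0 0 0 0" --pt "0.7 0 0 0 0"

```text
time: 14.2
tool_pos: [538.6, 84.0, 153.7]
tcp_rot: [3.141, -0.001, -0.111]
contact_force: [0.6, -0.4, 0.2]
grip_width: 63.6
finger_force: 0.0
```

```bash
python3 rib.py c
```

```text
Traceback (most recent call last):
  File "rib.py", line 8, in <module>
    print(sys.argv[1:],'rib phase',round(ph%15,2),'yaw',o['tcp_rot'][2].round(3),'M',o['moment'].round(2),'F',o['contact_force'].round(1),'w',o['grip_width'].round(1))
                                                                                                                                              ^^^^^^^^^^^^^^^^^^^^^
AttributeError: 'float' object has no attribute 'round'
```

step_arm --pt "0.7 0 0 0 -0.085" --pt "0.7 0 0 0 -0.085" --pt "0.7 0 0 0 -0.085" --pt "0.7 0 0 0 -0.085" --pt "0.7 0 0 0 -0.085" --pt "0 0 0 0 0" --pt "0 0 0 0 0" --pt "0 0 0 0 0"

```text
time: 15.05
tool_pos: [537.9, 84.7, 153.6]
tcp_rot: [-3.14, 0.0, 0.554]
contact_force: [-1.9, 2.9, 0.2]
grip_width: 48.6
finger_force: 29.6
```

```bash
python3 rib.py d
```

```text
Traceback (most recent call last):
  File "rib.py", line 8, in <module>
    print(sys.argv[1:],'rib phase',round(ph%15,2),'yaw',o['tcp_rot'][2].round(3),'M',o['moment'].round(2),'F',o['contact_force'].round(1),'w',o['grip_width'].round(1))
                                                                                                                                              ^^^^^^^^^^^^^^^^^^^^^
AttributeError: 'float' object has no attribute 'round'
```

step_arm --pt "0 0 0 0 0.05" --pt "0 0 0 0 0.05"

```text
time: 15.3
tool_pos: [537.1, 84.9, 153.8]
tcp_rot: [-3.14, 0.002, 0.396]
contact_force: [-8.1, 4.0, 5.7]
grip_width: 47.2
finger_force: 29.8
```

```bash
python3 rib.py e
```

```text
Traceback (most recent call last):
  File "rib.py", line 8, in <module>
    print(sys.argv[1:],'rib phase',round(ph%15,2),'yaw',o['tcp_rot'][2].round(3),'M',o['moment'].round(2),'F',o['contact_force'].round(1),'w',o['grip_width'].round(1))
                                                                                                                                              ^^^^^^^^^^^^^^^^^^^^^
AttributeError: 'float' object has no attribute 'round'
```

step_arm --pt "0 0 0 0 0.05" --pt "0 0 0 0 0.05"

```text
time: 15.55
tool_pos: [537.1, 85.3, 153.8]
tcp_rot: [-3.14, 0.002, 0.24]
contact_force: [-4.0, 2.5, 3.7]
grip_width: 47.6
finger_force: 30.6
```

```bash
python3 rib.py f
```

```text
Traceback (most recent call last):
  File "rib.py", line 8, in <module>
    print(sys.argv[1:],'rib phase',round(ph%15,2),'yaw',o['tcp_rot'][2].round(3),'M',o['moment'].round(2),'F',o['contact_force'].round(1),'w',o['grip_width'].round(1))
                                                                                                                                              ^^^^^^^^^^^^^^^^^^^^^
AttributeError: 'float' object has no attribute 'round'
```

step_arm --pt "0 0 0 0 0.05" --pt "0 0 0 0 0.05"

```text
time: 15.8
tool_pos: [535.9, 85.6, 154.0]
tcp_rot: [-3.14, 0.005, 0.084]
contact_force: [-12.4, 4.4, 12.0]
grip_width: 48.9
finger_force: 32.8
```

```bash
python3 rib.py g
```

```text
Traceback (most recent call last):
  File "rib.py", line 8, in <module>
    print(sys.argv[1:],'rib phase',round(ph%15,2),'yaw',o['tcp_rot'][2].round(3),'M',o['moment'].round(2),'F',o['contact_force'].round(1),'w',o['grip_width'].round(1))
                                                                                                                                              ^^^^^^^^^^^^^^^^^^^^^
AttributeError: 'float' object has no attribute 'round'
```

Silly script bug; fix it, measure now, release, and compare.

```bash
sed -i "s/o\['grip_width'\].round(1)/round(float(o['grip_width']),1)/; s/o\['tcp_rot'\]\[2\].round(3)/round(float(o['tcp_rot'][2]),3)/" rib.py; python3 rib.py g
```

```text
['g'] rib phase 8.91 yaw 0.084 M [1.43 1.85 1.02] F [-11.1   4.4   9.2] w 48.9
```

step_arm --pt "0 0 0 0 0.06" --pt "0 0 0 0 0.06"

```text
time: 16.1
tool_pos: [533.4, 86.4, 154.2]
tcp_rot: [-3.14, 0.011, -0.105]
contact_force: [-22.1, 9.5, 19.4]
grip_width: 49.8
finger_force: 36.7
```

```bash
python3 rib.py h
```

```text
['h'] rib phase 6.14 yaw -0.11 M [2.03 3.44 1.22] F [-21.1   7.4  17.3] w 49.9
```

step_arm --pt "0.7 0 0 0 0" --pt "0.7 0 0 0 0" --pt "0.7 0 0 0 0"

```text
time: 16.45
tool_pos: [538.7, 84.1, 153.8]
tcp_rot: [3.141, -0.001, -0.104]
contact_force: [-0.3, -0.4, 0.6]
grip_width: 63.5
finger_force: 0.0
```

```bash
python3 rib.py released
```

```text
['released'] rib phase 13.31 yaw -0.104 M [ 0.08  0.01 -0.01] F [-0.4 -0.4  0.2] w 64.0
```

step_arm --pt "0.7 0 0 0 -0.085" --pt "0.7 0 0 0 -0.085" --pt "0.7 0 0 0 -0.085" --pt "0.7 0 0 0 -0.085" --pt "0.7 0 0 0 -0.06" --pt "0 0 0 0 0" --pt "0 0 0 0 0" --pt "0 0 0 0 0"

```text
time: 17.3
tool_pos: [537.9, 84.8, 153.6]
tcp_rot: [-3.14, 0.0, 0.523]
contact_force: [-2.6, 3.2, 0.0]
grip_width: 47.9
finger_force: 29.5
```

```bash
python3 rib.py gripped
```

```text
['gripped'] rib phase 13.99 yaw 0.523 M [ 0.28  0.23 -0.15] F [-2.4  3.7  0.9] w 47.9
```

step_arm --pt "0 0 0 0 0.05"

```text
time: 17.45
tool_pos: [536.9, 84.7, 153.6]
tcp_rot: [-3.14, 0.003, 0.446]
contact_force: [-6.1, 2.2, 3.5]
grip_width: 47.3
finger_force: 29.7
```

```bash
python3 rib.py 1
```

```text
['1'] rib phase 12.88 yaw 0.44 M [0.13 0.78 0.34] F [-6.5  3.5  4.3] w 47.1
```

step_arm --pt "0 0 0 0 0.06"

```text
time: 17.6
tool_pos: [536.6, 84.8, 153.7]
tcp_rot: [-3.14, 0.003, 0.351]
contact_force: [-6.5, 3.4, 3.9]
grip_width: 46.8
finger_force: 30.0
```

```bash
python3 rib.py 2
```

```text
['2'] rib phase 10.92 yaw 0.345 M [0.52 1.03 0.67] F [-6.5  1.6  4.3] w 46.6
```

step_arm --pt "0 0 0 0 0.06"

```text
time: 17.75
tool_pos: [536.7, 85.2, 153.7]
tcp_rot: [-3.14, 0.003, 0.257]
contact_force: [-7.8, 3.4, 6.5]
grip_width: 46.9
finger_force: 30.6
```

```bash
python3 rib.py 3
```

```text
['3'] rib phase 8.56 yaw 0.251 M [1.06 1.04 1.02] F [-5.1  2.7  3.5] w 47.2
```

step_arm --pt "0 0 0 0 0.06"

```text
time: 17.9
tool_pos: [536.5, 85.4, 153.7]
tcp_rot: [-3.14, 0.004, 0.164]
contact_force: [-6.6, 5.4, 6.3]
grip_width: 47.9
finger_force: 31.7
```

```bash
python3 rib.py 4
```

```text
['4'] rib phase 6.7 yaw 0.157 M [1.28 1.31 1.2 ] F [-6.8  2.9  6. ] w 48.1
```

step_arm --pt "0 0 0 0 0.06" --pt "0 0 0 0 0.06"

```text
time: 18.15
tool_pos: [534.3, 85.9, 153.9]
tcp_rot: [-3.14, 0.009, -0.026]
contact_force: [-19.6, 5.6, 17.2]
grip_width: 49.1
finger_force: 35.2
```

```bash
python3 rib.py 6
```

```text
['6'] rib phase 3.55 yaw -0.031 M [1.61 2.81 1.32] F [-16.9   5.3  14.1] w 49.3
```

step_arm --pt "1 0 0 0 0" --pt "1 0 0 0 0" --pt "1 0 0 0 0" --pt "1 0 0 0 0" --pt "1 0 0 0 0"

```text
time: 18.7
tool_pos: [538.6, 84.0, 153.7]
tcp_rot: [3.141, -0.0, -0.025]
contact_force: [0.1, -0.7, 0.5]
grip_width: 85.0
finger_force: 0.0
```

```bash
python3 rib.py released; python3 - <<'E'
from h import *
plan([521,78.5,275,.308],claw=1)
E
```

```text
['released'] rib phase 13.23 yaw -0.025 M [ 0.03 -0.    0.04] F [-0.1 -0.7  0.1] w 88.3
[[1,-0.012,0.004,-0.081,-0.071],[1,-0.012,0.003,-0.081,-0.07],[1,-0.012,0.001,-0.081,-0.071]]
end [520.824, 78.555, 275.172, 0.308]
```

step_arm --pt "1 0 0 -0.06 0" --pt "1 0 0 -0.09 0" --pt "1 0 0 -0.09 0" --pt "1 -0.036 0.008 0 -0.071" --pt "1 0 0 0 -0.07" --pt "1 0 0 0 -0.071" --pt "1 0 0 0 0"

```text
time: 19.45
tool_pos: [520.2, 80.6, 273.9]
tcp_rot: [3.141, -0.0, 0.309]
contact_force: [-0.5, -0.3, 0.1]
grip_width: 91.4
finger_force: 0.0
```

```bash
python3 chk.py w6
```

```text
[520.19946509  80.60416419 273.88115769] [ 3.14127007e+00 -3.89291990e-04  3.09153707e-01] [-0.51964703 -0.26315454  0.06610529] 91.44347781939645
chuck [529.38  83.42 168.75   3.47] 0.9900175912250286
n 456 max h [64.15400448 79.63070568 80.5627134 ]
yellow h [33.1 65.7]
44 64 -5.1 0.5
50 66 -5.1 0.4
56 72 -4.8 0.4
62 54 -5.0 0.3
68 0  
74 0  
80 0
```

View pics/w6.png

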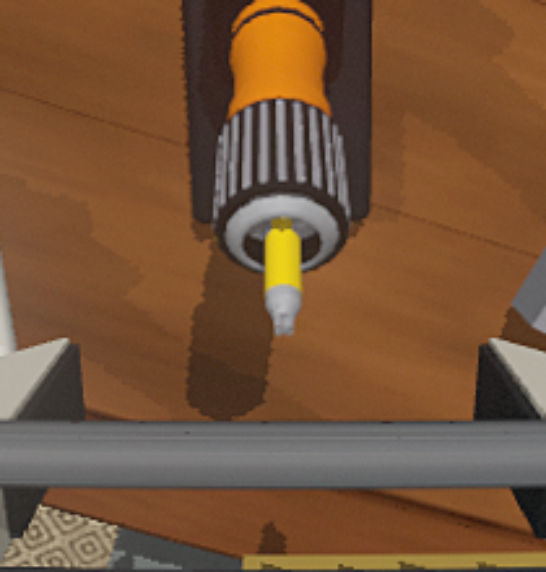

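```bash
python3 -c "
from plant import bot
print(bot.close_job())"
```

```text
the job is handed in; nothing more can be done
None
```

I handed the job in at about 20 s. The yellow-ringed bit measures fully home, with its tip 80.6 mm above the chuck floor, and in line with the chuck's axis. I judge the jaws tight because further strokes left the sleeve at the same angle, but I could not measure their force. The red and blue bits were still standing when last seen, just after the pick, and the gripper was clear of everything.

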